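# Hold the cash box unlocked

## Robot

A 7-joint arm with a two-finger parallel gripper is mounted at the origin on the work surface. World frame = base frame: x ahead of the robot, y to its left, z up, the work surface at z = 0. Lengths are in m, angles in rad, forces in N, time in s.
With the tool pointing down it reaches from about 0.425 to 0.875 m from the base axis. Payload 9.9 kg.
Tool frame: the origin (TCP) lies at the very end of the fingers, on their centre line; the grasp point (between the pads) lies r.grip_depth behind it (r.grip_depth is the distance from the TCP to the grasp point, in m); x points along the fingers, y is the direction in which the jaws open and shut, and the axes are right-handed (so a half turn about x gives the same grasp; the last joint's range is limited). The gripper opens to 85 mm and grips with 20 to 120 N. Pads are 22 mm wide; open, the fingers measure 114 mm over their backs; the gripper's body (76 mm by 85 mm) begins 54 mm behind the grasp point. The pads swing forward as they close: fully open they stand 13 mm farther back than shut.
Start: joints at [-1.329, 0.576, 0.025, 1.437, -0.015, 1.129, -0.057], TCP at [0.216, 0.639, 0.231] pointing down, gripper open.
Joint ranges: [-2.76, 2.76], [-0.34, 2.15], [-1.52, 1.57], [0.19, 2.46], [-1.09, 4.23], [0.17, 1.99], [-2.82, 2.82]. Speed limits (rad/s): [2.22, 2.22, 3.01, 3.01, 3.14, 3.14, 3.14].

## Interface

Orientations are given as [roll, pitch, yaw] about the fixed x, y, z axes, in that order (R = Rz(yaw) Ry(pitch) Rx(roll)).
In Python, from plant import readout, cams, r gives the robot as it stands.
- The arm moves only by the tool step_arm, never from a script. Its argument "targets" is a list of rows, each a list of 4 numbers: the shift along the world's x, y, z in mm, then the turn about the world's z in rad. In form: [[tx, ty, tz, turn], ...]. A call has 1 to 20 rows; each row is the pose to reach, as a shift and turn from the pose commanded when the call began; what a row does not reach only later rows make up. A row lasts 1/10 s, in which the tool goes at most 50 mm and 8.59 degrees, less where a joint would pass 70% of its speed; a pose out of reach is approached as far as the arm can. A call with a gripper value outside its range is refused whole. "claw" is the closure, from 0 (fully open) to 1 (shut), set as the call begins (left out, the last holds). The fingers move at their own pace and stop on an object; "newtons" is the grip in N (left out, the last holds). Time passes only in rows, so rows that repeat a pose let the fingers close. It gives the time, the measured TCP pose, the force and the opening at its end, in the units of the state.
- readout.read_state(): the state, without advancing time (a new reading comes with each control period).
- cams.grab_frame(name): name is "side" or "top"; returns the picture (400x640x3 uint8, blue, green, red); there is no depth.
- cams.camera_params(name): a dict with "K" (3x3 intrinsics, pixels), "rvec" (rotation vector, rad) and "tvec" (3), from world to camera coordinates, as OpenCV has them. Camera axes: x right, y down, z forward; pixel columns grow to the right and rows downward; lengths in m; the calibration is good to about 2 mm. A picture is of the moment at which its call begins. camera_params takes no time and is no camera call.
- r.close_job(): hands the job in, once; it reports no verdict.
The state is a dict: "clock": time; "joints": joint angles; "joint_velocities": joint speeds; "effort": joint torques, N m; "eef_pos": TCP position; "tcp_rot": TCP orientation; "force": force on the tool from outside, world axes, zero at the start; "moment": the same for the moment, N m; "grip_width": finger opening in m.
Only numpy, scipy, OpenCV 4.12 (cv2) and the standard library are available. Lean on these libraries where they do the work, as an engineer would, in place of code of your own. Each camera call takes 0.05 s, during which the arm holds its last target.

## Task

Unlock the cooking class's cash box for me: take the key with the square head out of the wooden key stand, push it fully home in the lock on the box's lid (the pins are sticky, so wiggle it a little if it stops short), then turn it a quarter turn clockwise as far as it will go. The lock springs back, so finish while still gripping the key and holding it turned, so that I can lift the lid. Leave the other two keys in the stand, and the spice jar and its lid where they are.

Things in the scene. Friction and masses are not known exactly. Their poses are not given: they have to be found in the camera images.
- key_square: The key to use: steel, black square head 36 mm wide (its y), 10 mm thick (its x), spanning z = +10 to +50 mm. Origin: on its long axis in the underside of the round shoulder (20 mm across, z = 0 to 10 mm); z points up out of the head. Same either way round (half a turn about z). 40 to 85 g. Starts upright in one of the stand's slots, shoulder on the stand's top, yaw that of the stand.
- key_square_bow (a point): Centre of the square head of that key, 30 mm above the key's origin: the place to grip, across the 10 mm thickness (along the key's x).
- key_square_tip (a point): Tip of that key, 22 mm below its origin. Below the shoulder: a round neck 5 mm across down to z = -7 mm, then the flat bit, 14 mm wide (y) and 6 mm thick (x), to z = -19 mm, then a taper to 10 x 2 mm at this tip.
- key_round: Another key, left in the stand: same steel shank, black head is an upright disc 38 mm in diameter and 10 mm thick. Origin as for the square one.
- key_tee: A third key, left in the stand: same steel shank, black head is a T, a bar 40 mm wide, 14 mm tall, 10 mm thick on a slim stem, top at z = +50 mm. Origin as for the square one.
- key_stand: Wooden block fixed to the table, 60 (x) x 190 (y) x 50 mm tall. Three slots in its top at y = -60, 0, +60 mm, each 9 mm (x) x 17 mm (y), 34 mm deep; any key may be in any slot. Origin: centre of its underside, z up. A key must be raised 22 mm to be clear of it.
- cash_box: Grey steel cash box fixed to the table, 180 (x) x 260 (y) x 90 mm tall. Origin: centre of its underside, z up. On its lid a square steel lock plate (52 mm, 5 mm thick) with the keyhole in its middle, 20 mm from the lid's centre towards -x; a low bar handle (top 98 mm above the table) lies along y, 75 mm from the keyhole towards +x.
- keyhole (a point): Middle of the keyhole in the lock plate's upper face, 95 mm above the table, axes as the cash box. An upright slot 8 mm (x) x 16 mm (y), 2 mm chamfer, in the fixed 5 mm plate. The key goes straight down, its y along the box's y (either way round), until its shoulder meets the plate: its origin is then here. Sticky sprung pins resist over the last 10 mm, 6 to 18 N; small turns to and fro push them aside.
- lock_plug (a joint): Angle of the plug under the plate, rad: 0 at rest (its slot in line with the keyhole), growing clockwise seen from above, stop at 1.57. The key can turn only once home (within 2 mm) and cannot be drawn out while turned. A spring turns it back when let go: 0.03 N m at rest, 0.11 N m at the stop. The key has about 0.1 rad of play in the plug.
- spice_jar: Bystander: green glass jar 48 mm in diameter, 85 mm tall. Origin under its centre.
- jar_lid: Bystander: metal jar lid 60 mm in diameter, 12 mm high, lying on the table. Origin under its centre.
Not all that is in view belongs to the job. Leave any purple look-alike of the key_square alone.

How it is judged:
By the outcome, as a careful person would: the job done as asked, in the order asked, and still so for the second after the job is handed in, while the arm keeps its last pose, push and grip.
It also fails if it takes over 48 s, if anything falls off the work surface, if the arm or the gripper's body presses on something with over 40 N, if the wrist force passes 120 N, or if a joint passes its speed limit or range.

## Working session

There is one attempt and no reset: what is moved stays moved. The work goes in short steps, Python scripts to look and compute and a tool call to move; the robot and the scene stay as the last step left them, time stands still between calls to the robot, and variables do not carry over. Pictures are saved under pics/ and viewed, and the job is handed in when it is done.

Besides the shell and the picture viewer there is one more tool, called as name([rows], argument=value, ...), one row to a line, values as JSON. step_arm: Moves the arm, as the interface text tells. Its arguments: {"type":"object","properties":{"targets":{"type":"array","items":{"type":"array","items":{"type":"number"}}},"claw":{"type":"number"},"newtons":{"type":"number"}},"required":["targets"]}

```bash
mkdir -p pics; ls; python3 - <<'E'
from plant import readout,cams,r
import cv2
for n in("side","top"):
    cv2.imwrite(f"pics/{n}0.png",cams.grab_frame(n)); p=cams.camera_params(n); print(n,p)
print(readout.read_state(), r.grip_depth)
E
```

```text
pics
side {'K': array([[393.65588784,   0.        , 313.18025333],
       [  0.        , 393.65588784, 196.88786439],
       [  0.        ,   0.        ,   1.        ]]), 'rvec': array([ 1.0258747 , -2.32664071,  1.1646038 ]), 'tvec': array([0.42026878, 0.28984963, 0.70514997])}
top {'K': array([[484.11332914,   0.        , 313.42148639],
       [  0.        , 484.11332914, 207.2346837 ],
       [  0.        ,   0.        ,   1.        ]]), 'rvec': array([ 2.1747539 , -2.12848433,  0.19117329]), 'tvec': array([0.01459734, 0.54161649, 1.09359495])}
{'clock': 0.1, 'joints': array([-1.32879361,  0.57646659,  0.02487938,  1.43783359, -0.01502874,
        1.12899691, -0.05648098]), 'joint_velocities': array([-0.00051507, -0.00116508,  0.00043784, -0.00063083,  0.00032214,
       -0.00187707, -0.00065833]), 'effort': array([ 6.82722952e-03, -7.67307973e+01,  2.25814864e+00, -2.86607087e+01,
        1.58654217e-02,  8.71038646e-03,  7.13561690e-05]), 'eef_pos': array([0.21591768, 0.63910085, 0.23051375]), 'tcp_rot': array([-1.52482748,  1.5692769 , -1.85061798]), 'force': array([-0.07803867, -0.22876903,  0.29598848]), 'moment': array([ 0.01120502,  0.01951699, -0.01818144]), 'grip_width': 0.08553371852090833} 0.0187
```

View pics/side0.png

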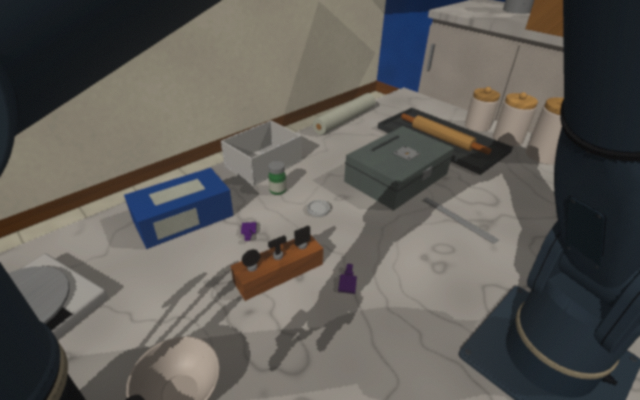

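View pics/top0.png

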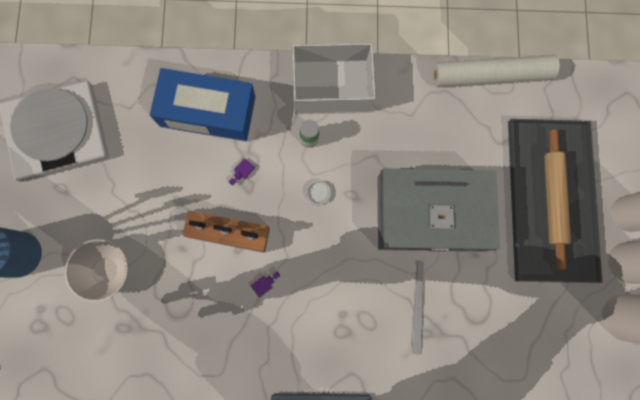

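```bash
cat > h.py <<'E'
import numpy as np,cv2
from plant import readout,cams,r
def P(n):
    p=cams.camera_params(n);R=cv2.Rodrigues(np.array(p['rvec']))[0];return np.array(p['K']),R,np.array(p['tvec']).ravel()
def ray(n,uv):
    K,R,t=P(n);d=R.T@np.linalg.inv(K)@np.array([*uv,1.]);c=-R.T@t;return c,d
def onz(n,uv,z):
    c,d=ray(n,uv);return c+d*(z-c[2])/d[2]
def proj(n,X):
    K,R,t=P(n);return cv2.projectPoints(np.array(X,float).reshape(-1,1,3),cv2.Rodrigues(R)[0],t,K,None)[0].reshape(-1,2)
def tri(a,b):
    # a side uv, b top uv
    M=[];v=[]
    c1,d1=ray('side',a);c2,d2=ray('top',b)
    A=np.stack([d1,-d2],1);s=np.linalg.lstsq(A,c2-c1,rcond=None)[0]
    p,q=c1+d1*s[0],c2+d2*s[1];return (p+q)/2,np.linalg.norm(p-q)
E
python3 - <<'E'
import cv2,numpy as np
s=cv2.imread('pics/side0.png');t=cv2.imread('pics/top0.png')
a=cv2.resize(s[210:310,220:370],None,fx=5,fy=5,interpolation=cv2.INTER_CUBIC)
cv2.imwrite('pics/c1.png',a)
b=cv2.resize(t[200:260,170:290],None,fx=6,fy=6,interpolation=cv2.INTER_CUBIC)
cv2.imwrite('pics/c2.png',b)
c=cv2.resize(t[155:265,365:515],None,fx=5,fy=5,interpolation=cv2.INTER_CUBIC)
cv2.imwrite('pics/c3.png',c)
E
```

```text
(no output)
```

View pics/c1.png

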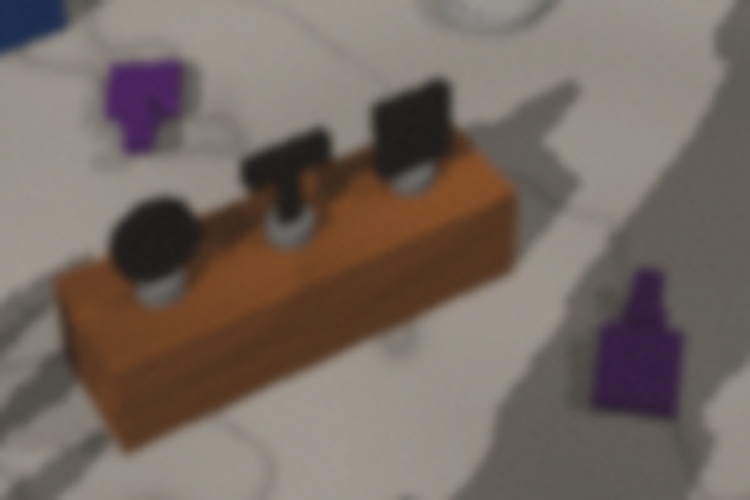

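View pics/c2.png

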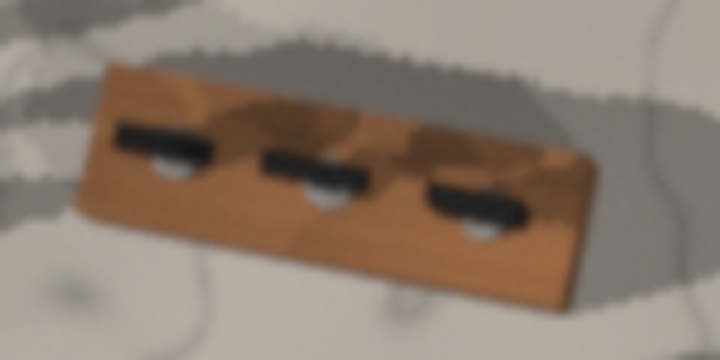

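View pics/c3.png

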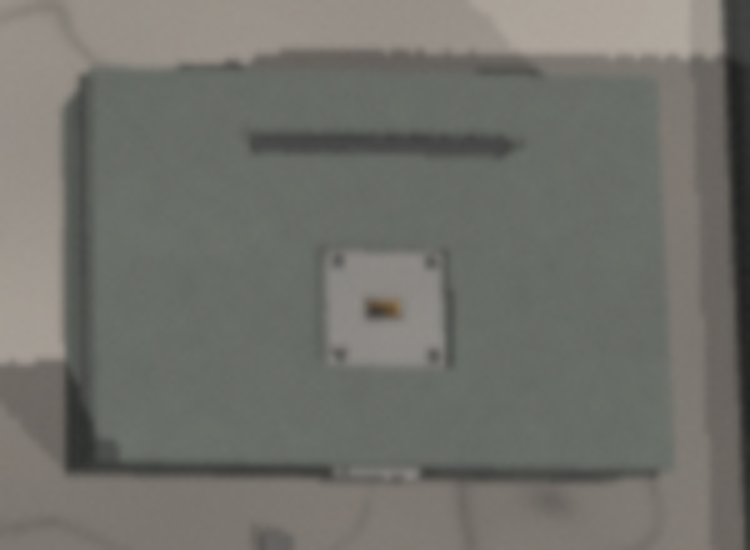

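```bash
python3 - <<'E'
from h import *
t=cv2.imread('pics/top0.png');s=cv2.imread('pics/side0.png')
for n,X in (('stand',None),):
    hsv=cv2.cvtColor(t,cv2.COLOR_BGR2HSV)
    m=((hsv[...,0]<18)&(hsv[...,1]>110)).astype(np.uint8); m[:190]=0;m[270:]=0;m[:,:170]=0;m[:,290:]=0
    m=cv2.morphologyEx(m,cv2.MORPH_CLOSE,np.ones((9,9)))
    c=max(cv2.findContours(m,0,2)[0],key=cv2.contourArea);rc=cv2.minAreaRect(c);b=cv2.boxPoints(rc);print(rc)
    w=np.array([onz('top',p,.05) for p in b]);print(w, w.mean(0));
    for i in range(4): e=w[(i+1)%4]-w[i];print(np.linalg.norm(e),np.degrees(np.arctan2(e[1],e[0])))
# black heads
def blobs(im,roi):
    x0,y0,x1,y1=roi;g=im[y0:y1,x0:x1].max(2);m=(g<55).astype(np.uint8)
    n,l,st,ce=cv2.connectedComponentsWithStats(m)
    return [(ce[i]+[x0,y0],st[i]) for i in range(1,n) if st[i][4]>15]
for n,roi in(('top',(180,210,275,250)),('side',(235,220,320,275))):
    for c,st in blobs(t if n=='top' else s,roi):print(n,c,st,onz(n,c,.08))
# lock plate
K=t[195:240,420:465];hs=cv2.cvtColor(K,cv2.COLOR_BGR2GRAY)
m=(hs>130).astype(np.uint8);m=cv2.morphologyEx(m,cv2.MORPH_CLOSE,np.ones((7,7)))
c=max(cv2.findContours(m,0,2)[0],key=cv2.contourArea);rc=cv2.minAreaRect(c);print('plate',rc)
b=cv2.boxPoints(rc)+[420,195];w=np.array([onz('top',p,.095) for p in b]);print(w.mean(0),[(np.linalg.norm(w[i]-w[i-1]),np.degrees(np.arctan2(*(w[i]-w[i-1])[1::-1]))) for i in range(4)])
for p in ((365+382/5,155+308/5),):print('keyhole',onz('top',p,.095))
print('cams',ray('top',(0,0))[0],ray('side',(0,0))[0])
E
```

```text
((225.56033325195312, 230.6937255859375), (83.0110855102539, 25.643648147583008), 11.142889976501465)
[[0.46787969 0.32544514 0.05      ]
 [0.52635986 0.31761857 0.05      ]
 [0.49331714 0.12863465 0.05      ]
 [0.43516097 0.13800067 0.05      ]] [0.48067941 0.22742476 0.05      ]
0.059001568632377856 -7.622764481254859
0.1918508399536358 -99.91757803082744
0.05890553756642491 170.85110646613504
0.1902786029006332 80.0986865162516
top [197.1754386  223.56140351] [10 11 15  6 57] [0.49210401 0.28667369 0.08      ]
top [222.01724138 228.01724138] [34 15 17  7 58] [0.48331959 0.23081514 0.08      ]
top [249.68253968 233.93650794] [62 21 16  7 63] [0.47139144 0.16854109 0.08      ]
side [301.73684211 235.8708134 ] [ 59   7  16  19 209] [0.47058282 0.17156533 0.08      ]
side [276.94405594 243.96503497] [ 34  17  17  17 143] [0.48647472 0.22593118 0.08      ]
side [250.97572816 257.7815534 ] [  8  30  18  16 206] [0.49021965 0.28873892 0.08      ]
plate ((21.5, 21.5), (21.0, 21.0), 90.0)
[ 0.5186596  -0.26010763  0.095     ] [(np.float64(0.04750445590271673), np.float64(-1.0232780016276162)), (np.float64(0.0475576123624517), np.float64(-88.65369497008246)), (np.float64(0.04757039166359653), np.float64(178.5911853180196)), (np.float64(0.04723513936102916), np.float64(91.28375226874101))]
keyhole [ 0.51834755 -0.25986259  0.095     ]
cams [0.36660971 0.05055647 1.16299303] [0.00929852 0.57823777 0.6507148 ]
```

```bash
python3 - <<'E'
from h import *
from scipy.spatial.transform import Rotation as Ro
st=readout.read_state();R=Ro.from_euler('xyz',st['tcp_rot']).as_matrix();print(R.round(3));print('jaw deg',np.degrees(np.arctan2(R[1,1],R[0,1])))
for a,b in (((301.74,235.87),(249.68,233.94)),((276.9,243.97),(222,228)),((251,257.8),(197.2,223.6))):print(tri(a,b))
s=cv2.imread('pics/side0.png');
# predicted side view points
print(proj('side',[[.5185,-.260,.095]]),proj('side',[[.4702,.1683,.08]]))
cv2.imwrite('pics/c4.png',cv2.resize(s[120:210,330:460],None,fx=6,fy=6,interpolation=cv2.INTER_CUBIC))
# lid edges & plate via top: saturation/edge line fits
t=cv2.imread('pics/top0.png');g=cv2.cvtColor(t,cv2.COLOR_BGR2GRAY).astype(float)
def edge(horizontal,lo,hi,a,b):
    pts=[]
    for k in range(lo,hi):
        pr=g[a:b,k] if horizontal else g[k,a:b]
        d=np.abs(np.diff(cv2.GaussianBlur(pr.reshape(-1,1),(1,5),1).ravel()));i=d.argmax();w=d[max(0,i-2):i+3];x=a+.5+(np.arange(max(0,i-2),max(0,i-2)+len(w))*w).sum()/w.sum()
        pts.append((k,x) if horizontal else (x,k))
    p=np.array(pts,np.float32);l=cv2.fitLine(p,cv2.DIST_HUBER,0,.01,.01).ravel();return l
def inter(l,m):
    A=np.array([l[:2],-m[:2]]).T;s=np.linalg.solve(A,m[2:]-l[2:]);return l[2:]+s[0]*l[:2]
L=dict(t=edge(1,433,451,199,209),b=edge(1,433,451,224,234),l=edge(0,208,226,425,434),r=edge(0,208,226,449,458))
q=[inter(L[a],L[b]) for a,b in(('t','l'),('t','r'),('b','r'),('b','l'))];w=np.array([onz('top',p,.095) for p in q]);print(q,w,w.mean(0))
for i in range(4):e=w[(i+1)%4]-w[i];print(np.linalg.norm(e),np.degrees(np.arctan2(e[1],e[0])))
# lid far/left/right edges
for nm,l in (('right',edge(0,180,235,490,503)),('top',edge(1,390,490,164,175)),('handle',edge(1,420,462,178,184))):
    p=onz('top',l[2:]-20*l[:2],.09);q2=onz('top',l[2:]+20*l[:2],.09);e=q2-p;print(nm,p,np.degrees(np.arctan2(e[1],e[0])))
E
```

```text
[[-0.     0.32   0.947]
 [-0.001  0.947 -0.32 ]
 [-1.    -0.002  0.   ]]
jaw deg 71.33357644504656
(array([0.47215665, 0.16928573, 0.07732785]), np.float64(0.0013508471584636075))
(array([0.48241742, 0.22961662, 0.08541629]), np.float64(0.000963176246067707))
(array([0.49240016, 0.28728063, 0.07723476]), np.float64(0.0001726000605902847))
[[407.00697234 151.90561146]] [[303.00790535 235.26062597]]
[array([429.8878 , 204.77731], dtype=float32), array([452.01166, 205.4666 ], dtype=float32), array([453.8407, 227.7646], dtype=float32), array([430.052  , 227.46797], dtype=float32)] [[ 0.54459009 -0.23437344  0.095     ]
 [ 0.54419846 -0.28444069  0.095     ]
 [ 0.49379877 -0.2873156   0.095     ]
 [ 0.49326844 -0.23384368  0.095     ]] [ 0.51896394 -0.25999335  0.095     ]
0.050068781848707944 -90.44815992939802
0.05048162173295386 -176.7352602228196
0.053474554629963506 90.56824094027527
0.05132438879557519 -0.5914114581077996
right [ 0.57638082 -0.38969624  0.09      ] -179.52555727677597
top [ 0.63550826 -0.23984375  0.09      ] -88.2868513625211
handle [ 0.60036127 -0.21518701  0.09      ] -89.06277473164094
```

View pics/c4.png

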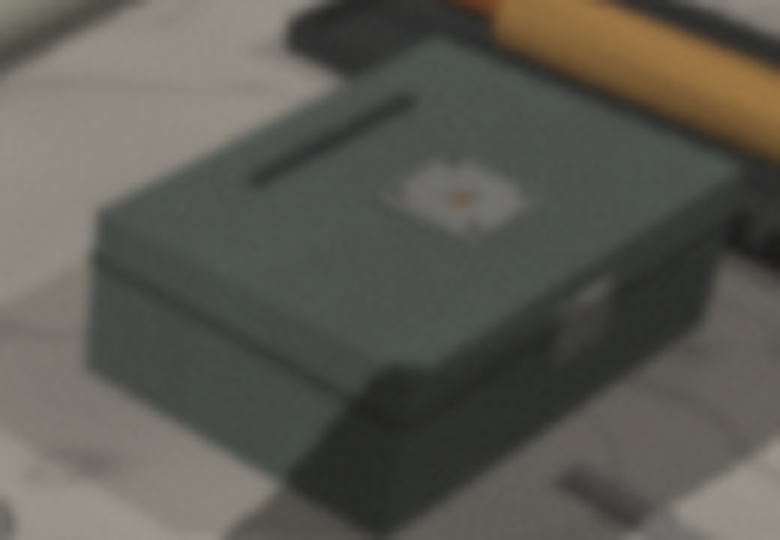

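The candidates for the square key, by side-view pixel, are:
- Black disc at (251,258): the round key.
- Black T at (277,244): the tee key.
- Black square at (302,236): my choice. The close crop confirms it, and it is at (250,234) in the top view.
- Purple look-alikes at (250,230) and (347,278): ignored.

The keyhole is at top (441,216) and side (407,153).

The chosen key is at about (0.471, 0.169). The slot worked out from the stand gives (0.470, 0.168), which agrees. I'll move above it.

step_arm([
  [10,-20,0,-0.07],
  [30,-60,0,-0.2],
  [50,-100,0,-0.32],
  [75,-140,0,-0.45],
  [100,-185,0,-0.58],
  [125,-230,0,-0.7],
  [150,-275,0,-0.82],
  [175,-320,-5,-0.95],
  [200,-365,-15,-1.08],
  [220,-405,-30,-1.2],
  [238,-440,-50,-1.32],
  [250,-460,-60,-1.4],
  [255,-470,-65,-1.415],
  [255,-470,-65,-1.415],
  [255,-470,-65,-1.415],
], claw=0)

```text
clock: 1.6
eef_pos: [0.4706, 0.1709, 0.1665]
tcp_rot: [-2.492, 1.57, 2.053]
force: [-0.9, 0.4, 0.0]
grip_width: 0.0858
```

```bash
python3 - <<'E'
from h import *
from scipy.spatial.transform import Rotation as Ro
st=readout.read_state();R=Ro.from_euler('xyz',st['tcp_rot']).as_matrix();print(st['clock'],st['eef_pos'],st['joints'].round(2),st['force'],'jaw deg',np.degrees(np.arctan2(R[1,1],R[0,1])))
s=cams.grab_frame('side');t=cams.grab_frame('top')
cv2.imwrite('pics/d1.png',np.hstack([cv2.resize(s[150:310,200:400],None,fx=2,fy=2),cv2.resize(t[150:310,150:350],None,fx=2,fy=2)]))
# keyhole triangulation
print(tri((406.7,153.3),(441.4,216.6)))
E
```

```text
1.6 [0.47062786 0.17089854 0.16647156] [-0.75  0.43  0.43  1.99 -0.25  0.78 -0.33] [-0.87530501  0.39253841  0.03829385] jaw deg -9.560281972594394
(array([ 0.51925581, -0.26132364,  0.08964286]), np.float64(0.000351143715151874))
```

View pics/d1.png

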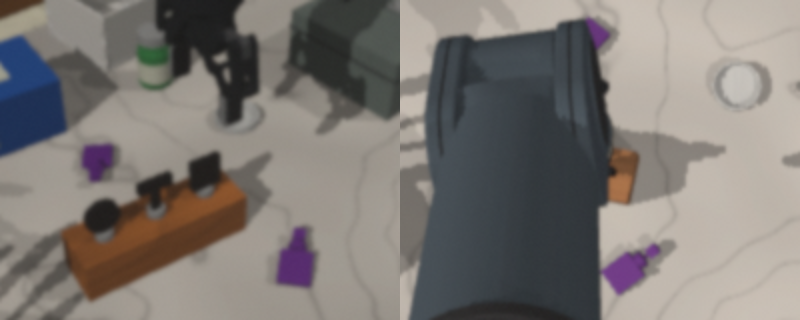

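The left half (side view) shows the open fingers above and beyond the stand, with the square key standing clear. The right half (top view) has the stand mostly hidden by the arm. Descending.

step_arm([
  [0,-2,-15,0],
  [0,-2,-35,0],
  [0,-2,-55,0],
  [0,-2,-75,0],
  [0,-2,-90,0],
  [0,-2,-100,0],
  [0,-2,-105,0],
  [0,-2,-105,0],
  [0,-2,-105,0],
])

```text
clock: 2.6
eef_pos: [0.4713, 0.1678, 0.0618]
tcp_rot: [2.33, 1.57, 0.59]
force: [-0.6, -0.3, 0.1]
grip_width: 0.0855
```

```bash
cat > snap.py <<'E'
from h import *
import sys
from scipy.spatial.transform import Rotation as Ro
def state():
    st=readout.read_state();R=Ro.from_euler('xyz',st['tcp_rot']).as_matrix();print(round(st['clock'],2),st['eef_pos'].round(4),'q',st['joints'].round(2),'F',st['force'].round(2),'M',st['moment'].round(2),'jaw',np.degrees(np.arctan2(R[1,1],R[0,1])).round(2),'tilt',R[2,:].round(3),'w',round(st['grip_width'],4));return st,R
if __name__=='__main__':
    state();n=sys.argv[1];f=cams.grab_frame(sys.argv[2]);x0,y0,x1,y1=map(int,sys.argv[3:7]);cv2.imwrite('pics/raw_'+n+'.png',f)
    k=min(800/(x1-x0),600/(y1-y0));cv2.imwrite('pics/'+n+'.png',cv2.resize(f[y0:y1,x0:x1],None,fx=k,fy=k,interpolation=cv2.INTER_CUBIC))
E
python3 snap.py e1 side 220 160 370 310
```

```text
2.6 [0.4713 0.1678 0.0618] q [-0.65  0.58  0.32  2.09 -0.36  0.52 -0.23] F [-0.61 -0.32  0.15] M [ 0.03 -0.   -0.05] jaw -9.72 tilt [-1.     0.001 -0.001] w 0.0855
```

View pics/e1.png

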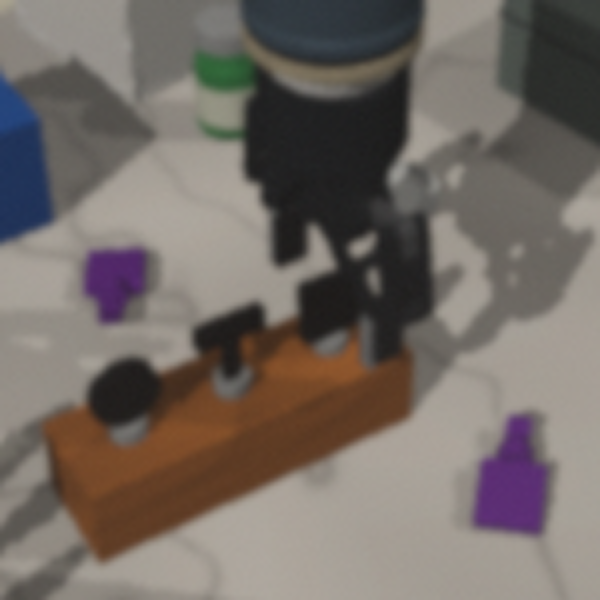

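The fingers straddle the square head at (325,305) in the crop, one on the far side and one on the near side. Closing, with a moderate grip.

step_arm([
  [0,0,0,0],
  [0,0,0,0],
  [0,0,0,0],
  [0,0,0,0],
  [0,0,0,0],
  [0,0,0,0],
  [0,0,0,0],
  [0,0,0,0],
  [0,0,0,0],
  [0,0,0,0],
], claw=1, newtons=70)

```text
clock: 3.65
eef_pos: [0.4711, 0.1675, 0.0614]
tcp_rot: [2.453, 1.571, 0.712]
force: [-1.5, 0.0, 5.3]
grip_width: 0.0091
```

```bash
python3 snap.py e2 side 220 160 370 310
```

```text
3.65 [0.4711 0.1675 0.0614] q [-0.65  0.58  0.32  2.09 -0.36  0.52 -0.23] F [-1.49  0.01  5.34] M [-0.06  0.31  0.02] jaw -9.74 tilt [-1.  0. -0.] w 0.0091
```

View pics/e2.png

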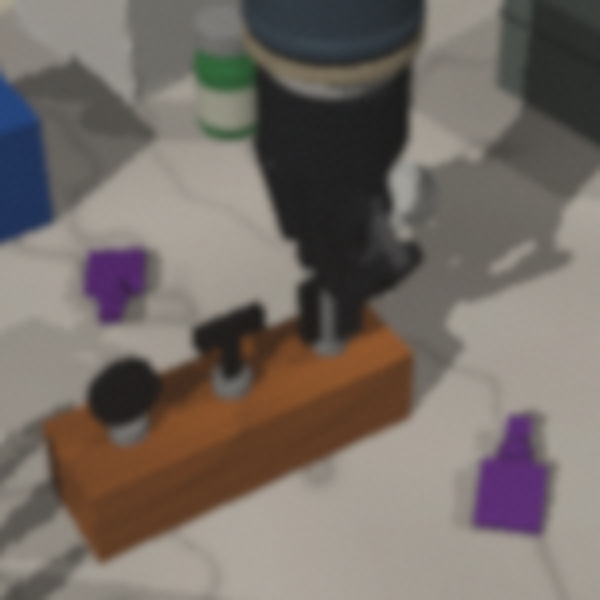

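Gripped, opening 9.1 mm. Lifting straight up.

step_arm([
  [0,0,5,0],
  [0,0,12,0],
  [0,0,20,0],
  [0,0,30,0],
  [0,0,45,0],
  [0,0,70,0],
  [0,0,95,0],
  [0,0,110,0],
  [0,0,110,0],
])

```text
clock: 4.6
eef_pos: [0.4722, 0.1678, 0.1738]
tcp_rot: [2.228, 1.567, 0.487]
force: [0.3, -0.2, -1.9]
grip_width: 0.0096
```

```bash
python3 snap.py e3 side 220 110 370 310
```

```text
4.6 [0.4722 0.1678 0.1738] q [-0.75  0.42  0.44  1.98 -0.25  0.79 -0.33] F [ 0.27 -0.24 -1.91] M [0.01 0.   0.01] jaw -9.75 tilt [-1.     0.003 -0.003] w 0.0096
```

View pics/e3.png

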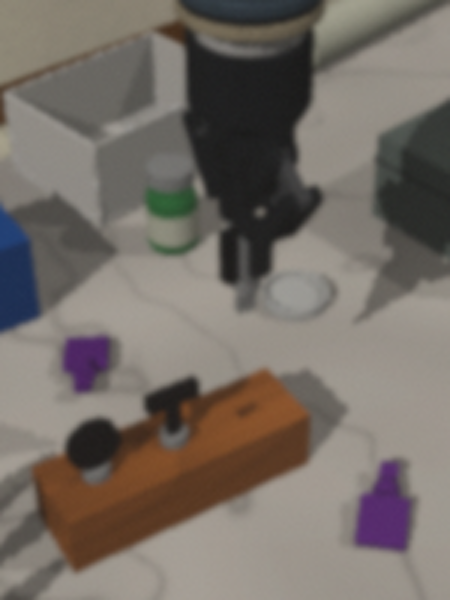

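The key is held clear, its tip at crop (245,305). Its slot is empty and the other two keys are undisturbed. Moving to hover over the lock.

step_arm([
  [2,-15,5,0.01],
  [6,-45,15,0.02],
  [10,-80,20,0.04],
  [14,-120,20,0.06],
  [18,-160,20,0.08],
  [22,-200,20,0.1],
  [26,-240,20,0.12],
  [31,-280,20,0.14],
  [35,-320,20,0.16],
  [39,-360,20,0.18],
  [43,-395,20,0.182],
  [46,-418,20,0.182],
  [47,-428,20,0.182],
  [47,-428,20,0.182],
  [47,-428,20,0.182],
])

```text
clock: 6.15
eef_pos: [0.5179, -0.2589, 0.1907]
tcp_rot: [-2.509, 1.569, 2.216]
force: [-0.4, 0.2, -1.3]
grip_width: 0.0092
```

```bash
python3 snap.py f1 side 330 60 480 210; python3 snap.py f1t top 0 0 640 400
```

```text
6.15 [ 0.5179 -0.2589  0.1907] q [ 0.12  0.5   0.41  1.76 -0.25  0.93  0.64] F [-0.38  0.15 -1.29] M [-0.01 -0.   -0.02] jaw 0.74 tilt [-1.    -0.001 -0.001] w 0.0092
6.2 [ 0.5181 -0.2586  0.1909] q [ 0.11  0.5   0.41  1.76 -0.25  0.93  0.64] F [ 0.62  0.61 -1.  ] M [-0.04 -0.    0.05] jaw 0.79 tilt [-1.    -0.001 -0.001] w 0.0093
```

View pics/f1.png

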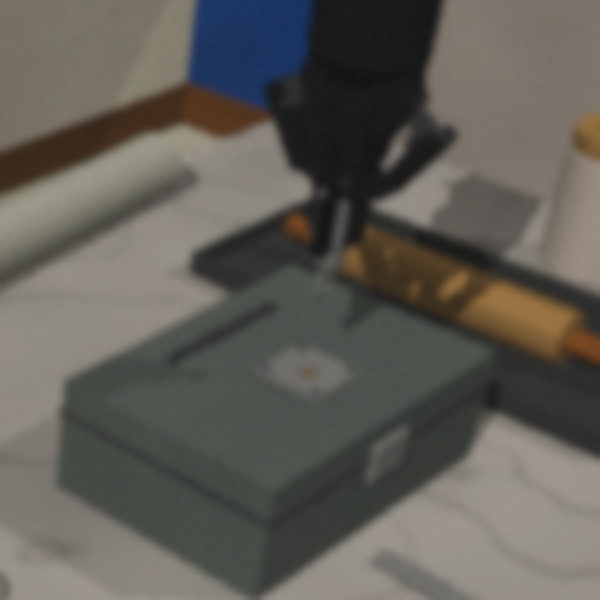

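View pics/f1t.png

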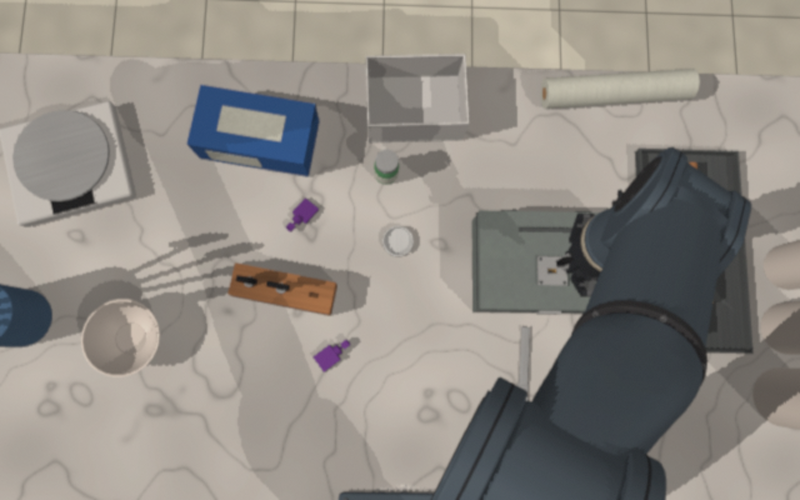

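The side crop shows the held key above the lid, tip at (322,288), keyhole at (308,373). The top view shows the plate at about (552,270) and the emptied slot at (314,295). I'll measure the empty slot, which gives the key's offset in the grip, and the keyhole more finely.

```bash
python3 - <<'E'
from h import *
t=cv2.imread('pics/raw_f1t.png');s=cv2.imread('pics/raw_f1.png');s3=cv2.imread('pics/raw_e3.png')
def dark(im,c,h,z,n,chan=None):
    x,y=c;p=im[y-h:y+h+1,x-h:x+h+1].astype(float).mean(2) if chan is None else chan(im[y-h:y+h+1,x-h:x+h+1].astype(float))
    bg=np.median(p);w=np.clip(bg-p-12,0,None);m=(w>0).astype(np.uint8)
    k,l,st,ce=cv2.connectedComponentsWithStats(m)
    i=l[h-2:h+3,h-2:h+3].max();w=w*(l==i);yy,xx=np.mgrid[:2*h+1,:2*h+1];u=np.array([(w*xx).sum(),(w*yy).sum()])/w.sum()+[x-h,y-h]
    print(n,u.round(2),onz(n,u,z).round(4),st[i]);return u
sat=lambda q:255-(q.max(2)-q.min(2))
a=dark(s3,(302,247),6,.05,'side');b=dark(t,(251,236),6,.05,'top');print('slot tri',tri(a,b))
a=dark(s,(407,153),6,.095,'side',sat);b=dark(t,(441,216),6,.095,'top',sat);print('hole tri',tri(a,b))
t0=cv2.imread('pics/top0.png');dark(t0,(441,216),6,.095,'top',sat);s0=cv2.imread('pics/side0.png');dark(s0,(407,153),6,.095,'side',sat)
k=np.hstack([cv2.resize(q,(400,400),interpolation=cv2.INTER_CUBIC) for q in (t[200:232,425:457],s[137:169,391:423])]);cv2.imwrite('pics/g1.png',k)
E
```

```text
side [301.31 246.39] [0.4705 0.1729 0.05  ] [ 3  4  6  4 14]
top [250.33 235.35] [0.4711 0.1702 0.05  ] [ 2  3  8  6 37]
slot tri (array([0.47181059, 0.17091806, 0.04755432]), np.float64(0.0013621415437718787))
side [406.69 153.09] [ 0.5152 -0.2541  0.095 ] [4 5 4 3 7]
top [442.4  215.93] [ 0.5199 -0.2622  0.095 ] [ 4  5  6  4 18]
hole tri (array([ 0.52100095, -0.26395555,  0.08849874]), np.float64(0.0003698364540662182))
top [442.41 215.92] [ 0.5199 -0.2622  0.095 ] [ 4  5  6  4 17]
side [406.62 153.06] [ 0.5154 -0.2541  0.095 ] [4 5 4 3 8]
```

View pics/g1.png

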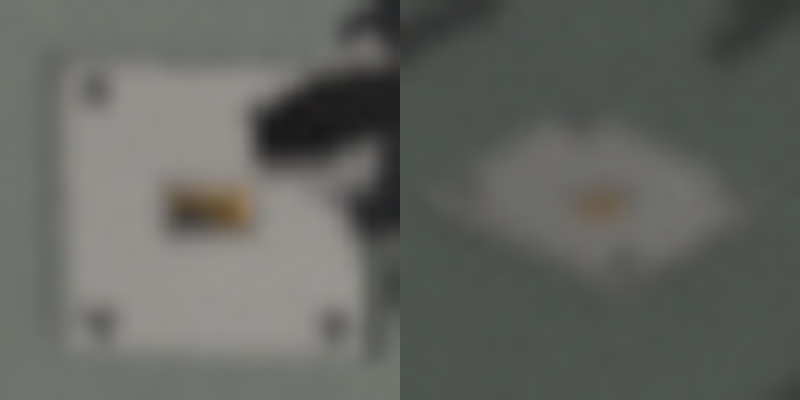

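Relating hole and slot in the top camera (so calibration bias cancels) gives a TCP target of about (0.519, -0.262), with the key about 2 mm off along its y in the grip. I'll descend to just above the plate and compare directly.

step_arm([
  [1,-3,-10,0],
  [1,-3,-25,0],
  [1,-3,-40,0],
  [1,-3,-50,0],
  [1,-3,-56,0],
  [1,-3,-56,0],
  [1,-3,-56,0],
])

```text
clock: 6.95
eef_pos: [0.5192, -0.2636, 0.1356]
tcp_rot: [0.976, 1.57, -0.583]
force: [0.0, 0.1, 0.2]
grip_width: 0.0089
```

```bash
python3 snap.py f2 side 372 120 442 170; python3 snap.py f2t top 400 180 480 240
```

```text
6.95 [ 0.5192 -0.2636  0.1356] q [ 0.14  0.57  0.38  1.82 -0.28  0.81  0.68] F [0.   0.15 0.2 ] M [0.01 0.03 0.01] jaw 0.69 tilt [-1.  0.  0.] w 0.0089
7.0 [ 0.5194 -0.2637  0.1358] q [ 0.15  0.57  0.38  1.82 -0.28  0.81  0.68] F [-0.9   0.81 -0.61] M [ 0.   -0.    0.02] jaw 0.69 tilt [-1.     0.001  0.   ] w 0.0095
```

View pics/f2.png

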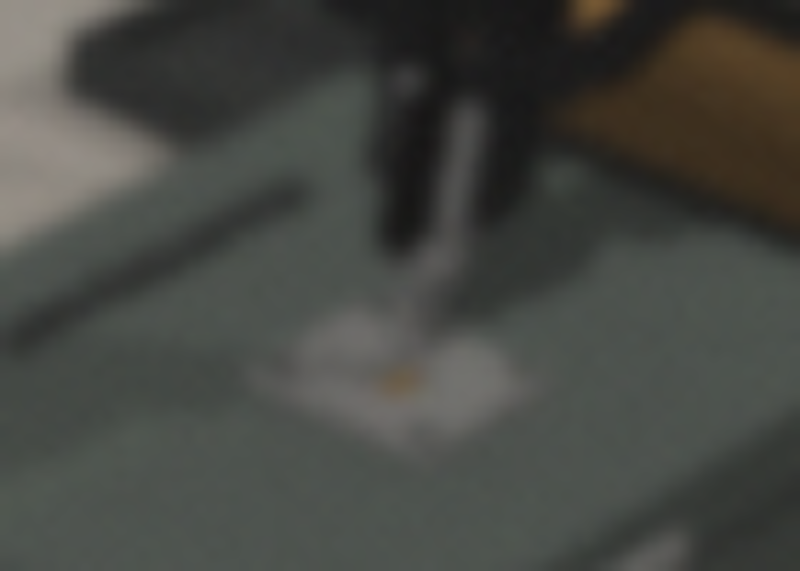

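View pics/f2t.png

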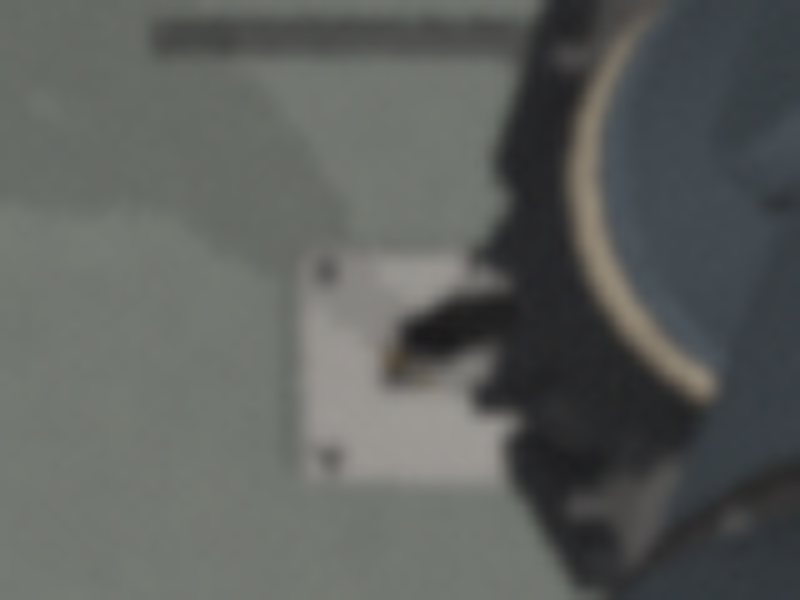

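```bash
python3 - <<'E'
from h import *
H=np.array([.519,-.26,.095])
for n in('side','top'):
    b=proj(n,[H,H+[0,0,.0075],H+[0,0,.0295],H+[.01,0,0],H+[0,.01,0]]);print(n,(b-b[0]).round(2))
T=np.array([.5193,-.2636,.1357])
print(proj('side',[T-[0,-.002,.0114+.022],T-[0,-.002,.0114]]),proj('top',[T-[0,-.002,.0114+.022]]))
E
```

```text
side [[ 0.    0.  ]
 [ 0.43 -2.35]
 [ 1.72 -9.37]
 [-2.94 -1.38]
 [-2.19  1.23]]
top [[ 0.    0.  ]
 [ 0.96 -0.45]
 [ 3.87 -1.82]
 [-0.09 -4.41]
 [-4.43 -0.1 ]]
[[407.54059321 149.30849061]
 [408.83307929 142.29373651]] [[443.10361755 215.75404675]]
```

```bash
python3 - <<'E'
from h import *
T=np.array([.5193,-.2636,.1357]);k=10
for off in(0,.002):
  O=T+[0,off,-.0114]
  pts={'hBLn':[-.005,.018,.01],'hBLf':[.005,.018,.01],'hTLn':[-.005,.018,.05],'hTLf':[.005,.018,.05],'shL':[0,.01,0],'shN':[-.01,0,0],'tipL':[0,.005,-.022]}
  q=proj('top',[O+np.array(v) for v in pts.values()])
  print(off,{a:((p-[400,180]+.5)*k).round(0).tolist() for a,p in zip(pts,q)})
t=cv2.imread('pics/raw_f2t.png');cv2.imwrite('pics/f2z.png',cv2.resize(t[198:233,425:460],(700,700),interpolation=cv2.INTER_CUBIC))
E
```

```text
0 {'hBLn': [406.0, 364.0], 'hBLf': [405.0, 318.0], 'hTLn': [460.0, 338.0], 'hTLf': [459.0, 290.0], 'shL': [429.0, 348.0], 'shN': [475.0, 394.0], 'tipL': [423.0, 362.0]}
0.002 {'hBLn': [397.0, 363.0], 'hBLf': [396.0, 318.0], 'hTLn': [451.0, 337.0], 'hTLf': [450.0, 290.0], 'shL': [420.0, 348.0], 'shN': [466.0, 394.0], 'tipL': [414.0, 362.0]}
```

View pics/f2z.png

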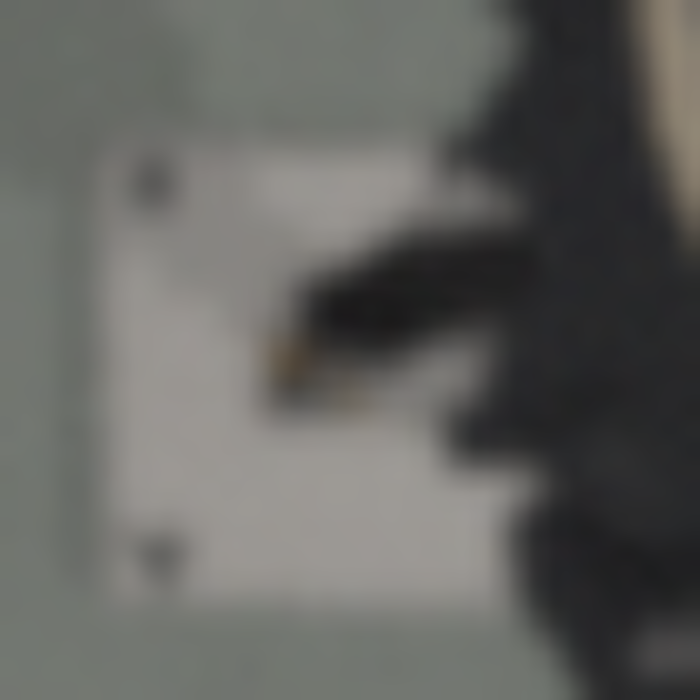

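The top crop shows the head's left end at (305,320) and the hole's left end at (265,405). So the key needs about +2.3 mm in y and -0.5 mm in x. I'll apply that and start inserting, watching the force.

step_arm([
  [-0.5,2.3,0,0],
  [-0.5,2.3,0,0],
  [-0.5,2.3,-4,0],
  [-0.5,2.3,-8,0],
  [-0.5,2.3,-11,0],
  [-0.5,2.3,-13,0],
  [-0.5,2.3,-13,0],
])

```text
clock: 7.75
eef_pos: [0.5185, -0.2616, 0.1219]
tcp_rot: [-0.365, 1.57, -1.924]
force: [0.9, -1.6, -2.8]
grip_width: 0.0091
```

```bash
python3 snap.py f3 side 372 120 442 170
```

```text
7.75 [ 0.5185 -0.2616  0.1219] q [ 0.15  0.59  0.37  1.84 -0.29  0.77  0.69] F [ 0.9  -1.61 -2.84] M [-0.56 -0.21 -0.06] jaw 0.67 tilt [-1.    -0.     0.001] w 0.0091
```

View pics/f3.png

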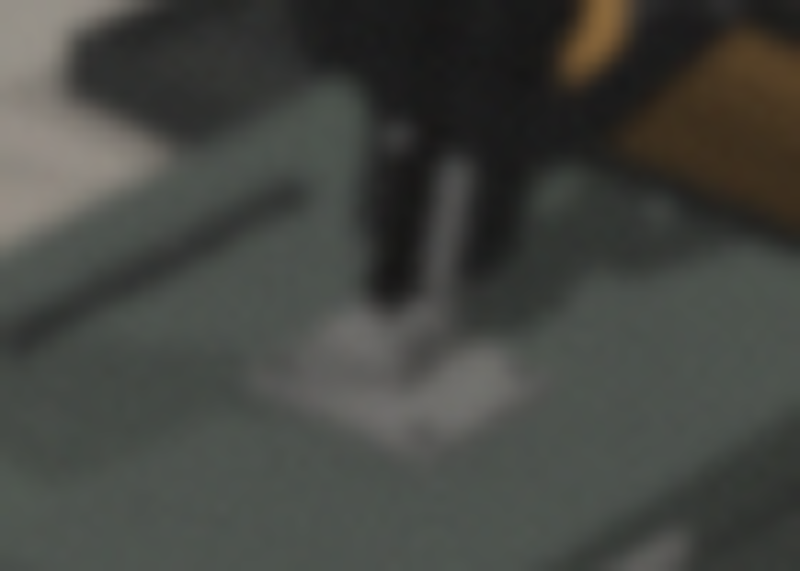

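The forces are low with the tip about 6 mm below the plate face, so the key has entered the hole. Continuing down onto the pins.

step_arm([
  [0,-0.4,-2,0],
  [0,-0.4,-4,0],
  [0,-0.4,-6,0],
  [0,-0.4,-6,0],
])

```text
clock: 8.2
eef_pos: [0.5187, -0.2619, 0.1162]
tcp_rot: [0.702, 1.57, -0.857]
force: [2.1, -3.7, -2.4]
grip_width: 0.0092
```

```bash
python3 -c "
from snap import *
state()"
```

```text
8.2 [ 0.5187 -0.2619  0.1162] q [ 0.15  0.59  0.37  1.84 -0.3   0.76  0.69] F [ 2.1  -3.73 -2.42] M [-0.72 -0.44  0.02] jaw 0.68 tilt [-1.  0.  0.] w 0.0092
```

step_arm([
  [0.3,-0.7,0,0],
  [0.3,-0.7,-2,0.06],
  [0.3,-0.7,-3,-0.06],
  [0.3,-0.7,-4,0.06],
  [0.3,-0.7,-5,-0.06],
  [0.3,-0.7,-6,0.06],
  [0.3,-0.7,-7,-0.06],
  [0.3,-0.7,-7,0],
])

```text
clock: 9.0
eef_pos: [0.5193, -0.262, 0.1093]
tcp_rot: [1.864, 1.57, 0.302]
force: [2.6, -1.2, -3.2]
grip_width: 0.009
```

```bash
python3 snap.py f4 side 372 120 442 170
```

```text
9.0 [ 0.5193 -0.262   0.1093] q [ 0.15  0.6   0.36  1.84 -0.3   0.75  0.69] F [ 2.55 -1.17 -3.25] M [-0.42 -0.75 -0.09] jaw 0.5 tilt [-1.     0.001 -0.   ] w 0.009
```

View pics/f4.png

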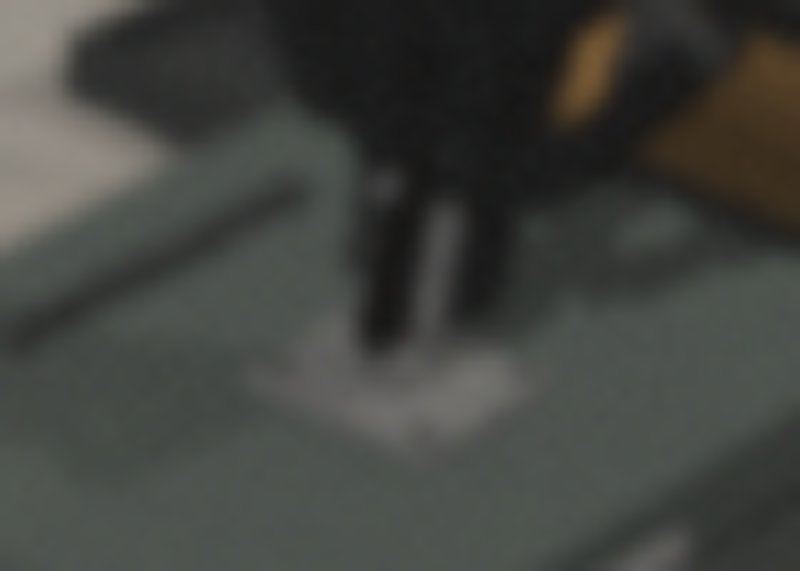

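step_arm([
  [0.5,-0.4,-1,0.06],
  [0.5,-0.4,-2,-0.06],
  [0.5,-0.4,-3,0.06],
  [0.5,-0.4,-4,-0.06],
  [0.5,-0.4,-4,0],
  [0.5,-0.4,-4,0],
])

```text
clock: 9.65
eef_pos: [0.5197, -0.2627, 0.1064]
tcp_rot: [1.648, 1.57, 0.09]
force: [-0.7, 0.5, 10.5]
grip_width: 0.0089
```

```bash
python3 snap.py f5 side 372 120 442 170
```

```text
9.65 [ 0.5197 -0.2627  0.1064] q [ 0.16  0.61  0.36  1.85 -0.3   0.74  0.7 ] F [-0.65  0.54 10.54] M [ 0.13  0.25 -0.02] jaw 0.75 tilt [-1.     0.001 -0.   ] w 0.0089
```

View pics/f5.png

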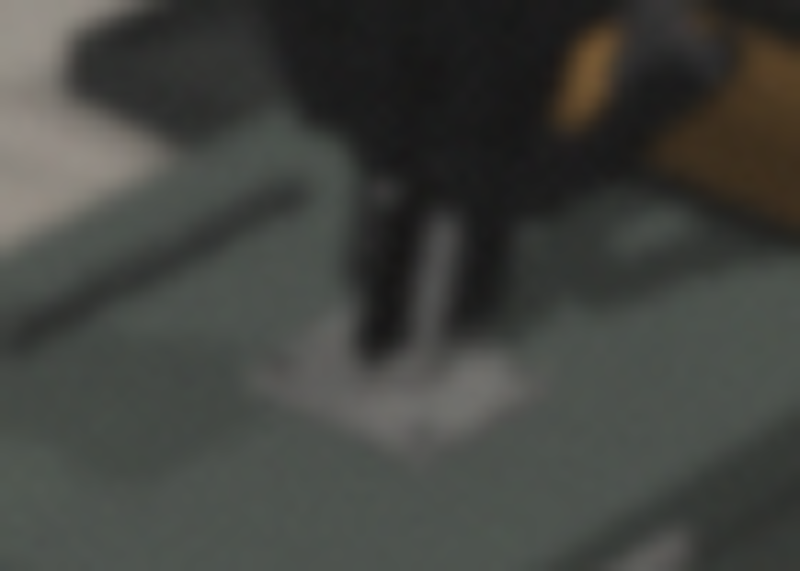

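Height is at the nominal home value (0.1064) and the force is now 10.5 N upward. I'll press a bit more while wiggling, to tell the shoulder stop from the pins.

step_arm([
  [0,0,-1,0.07],
  [0,0,-1,-0.07],
  [0,0,-1.5,0.07],
  [0,0,-1.5,-0.07],
  [0,0,-1.5,0.04],
  [0,0,-1.5,0],
  [0,0,-1.5,0],
])

```text
clock: 10.4
eef_pos: [0.52, -0.2635, 0.1063]
tcp_rot: [1.319, 1.568, -0.241]
force: [-3.9, 1.0, 25.3]
grip_width: 0.0091
```

```bash
python3 -c "
from snap import *
state()"
```

```text
10.4 [ 0.52   -0.2635  0.1063] q [ 0.16  0.61  0.36  1.85 -0.3   0.74  0.7 ] F [-3.89  1.03 25.26] M [0.2  1.   0.06] jaw 0.57 tilt [-1.     0.003  0.001] w 0.0091
```

The force rose 15 N with almost no travel (0.1 mm), so the shoulder is on the plate. I'll ease the push slightly, raise the grip, and begin the clockwise turn in stages.

step_arm([
  [0,0,0.7,0],
  [0,0,0.7,0],
  [-0.1,0,0.7,-0.1],
  [-0.2,0,0.7,-0.2],
  [-0.4,0.1,0.7,-0.3],
  [-0.5,0.1,0.7,-0.4],
  [-0.5,0.1,0.7,-0.4],
], newtons=100)

```text
clock: 11.1
eef_pos: [0.5186, -0.263, 0.1064]
tcp_rot: [1.97, 1.57, 0.006]
force: [-5.7, 1.2, 22.1]
grip_width: 0.009
```

```bash
python3 -c "
from snap import *
state()"
```

```text
11.1 [ 0.5186 -0.263   0.1064] q [ 0.09  0.63  0.48  1.85 -0.4   0.76  0.39] F [-5.67  1.2  22.13] M [ 0.32  1.33 -0.01] jaw -22.49 tilt [-1.     0.001 -0.   ] w 0.009
```

step_arm([
  [-0.5,0,0.3,0],
  [-0.6,0.1,0.3,-0.1],
  [-0.7,0.2,0.3,-0.2],
  [-0.8,0.2,0.3,-0.3],
  [-0.9,0.3,0.3,-0.4],
  [-0.9,0.3,0.3,-0.4],
])

```text
clock: 11.7
eef_pos: [0.5177, -0.2623, 0.1064]
tcp_rot: [3.088, 1.57, 0.725]
force: [-5.2, 2.3, 20.9]
grip_width: 0.0092
```

```bash
python3 snap.py f6 side 372 100 442 170
```

```text
11.7 [ 0.5177 -0.2623  0.1064] q [ 0.02  0.65  0.6   1.86 -0.51  0.79  0.09] F [-5.17  2.27 20.89] M [0.5  1.28 0.04] jaw -45.39 tilt [-1.     0.    -0.001] w 0.0092
```

View pics/f6.png

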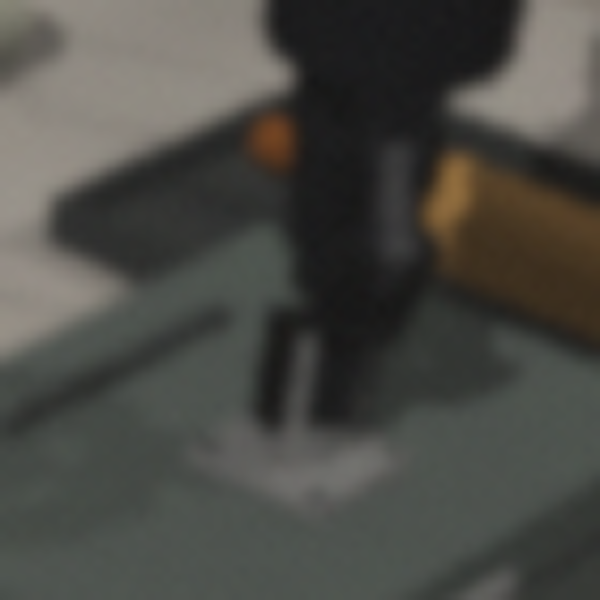

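The head is still flat in the pads (width 9.2 mm) and turning with the gripper, shoulder on the plate. Continuing.

step_arm([
  [-0.2,0.2,0.2,-0.1],
  [-0.3,0.4,0.2,-0.2],
  [-0.4,0.5,0.2,-0.3],
  [-0.4,0.6,0.2,-0.4],
  [-0.5,0.7,0.2,-0.5],
  [-0.5,0.7,0.2,-0.6],
  [-0.5,0.7,0.2,-0.6],
])

```text
clock: 12.45
eef_pos: [0.5169, -0.2609, 0.1064]
tcp_rot: [-1.778, 1.569, 1.543]
force: [-6.0, 4.6, 22.5]
grip_width: 0.0089
```

```bash
python3 -c "
from snap import *
state()"
```

```text
12.45 [ 0.5169 -0.2609  0.1064] q [-0.07  0.71  0.77  1.86 -0.65  0.85 -0.36] F [-6.03  4.6  22.51] M [1.08 1.41 0.04] jaw -79.75 tilt [-1.    -0.002 -0.   ] w 0.0089
```

step_arm([
  [-0.2,0.3,0,-0.08],
  [-0.3,0.4,0,-0.16],
  [-0.3,0.4,0,-0.22],
  [-0.3,0.4,0,-0.27],
  [-0.3,0.4,0,-0.27],
  [-0.3,0.4,0,-0.27],
])

```text
clock: 13.05
eef_pos: [0.5168, -0.2602, 0.1064]
tcp_rot: [-1.664, 1.568, 1.39]
force: [-4.7, 4.7, 21.7]
grip_width: 0.0088
```

```bash
python3 -c "
from snap import *
state()"
```

```text
13.05 [ 0.5168 -0.2602  0.1064] q [-0.11  0.74  0.85  1.86 -0.71  0.88 -0.57] F [-4.72  4.71 21.68] M [1.26 1.22 0.12] jaw -95.01 tilt [-1.    -0.003 -0.   ] w 0.0088
```

step_arm([
  [0,0.1,0,-0.04],
  [0,0.1,0,-0.08],
  [0,0.1,0,-0.08],
  [0,0.1,0,-0.08],
])

```text
clock: 13.45
eef_pos: [0.5168, -0.26, 0.1064]
tcp_rot: [-1.581, 1.568, 1.394]
force: [-4.6, 4.2, 21.2]
grip_width: 0.0087
```

```bash
python3 -c "
from snap import *
state()"; python3 snap.py f7 side 372 100 442 170; python3 -c "
from snap import *
state()"
```

```text
13.45 [ 0.5168 -0.26    0.1064] q [-0.12  0.74  0.87  1.86 -0.73  0.89 -0.63] F [-4.61  4.23 21.22] M [1.37 1.2  0.22] jaw -99.58 tilt [-1.    -0.003 -0.   ] w 0.0087
13.45 [ 0.5168 -0.26    0.1064] q [-0.12  0.74  0.87  1.86 -0.73  0.89 -0.63] F [-4.61  4.23 21.22] M [1.37 1.2  0.22] jaw -99.58 tilt [-1.    -0.003 -0.   ] w 0.0087
13.5 [ 0.5168 -0.26    0.1064] q [-0.12  0.74  0.87  1.86 -0.73  0.89 -0.63] F [-5.64  5.31 21.85] M [1.3  1.22 0.17] jaw -99.58 tilt [-1.    -0.003 -0.   ] w 0.0091
```

View pics/f7.png

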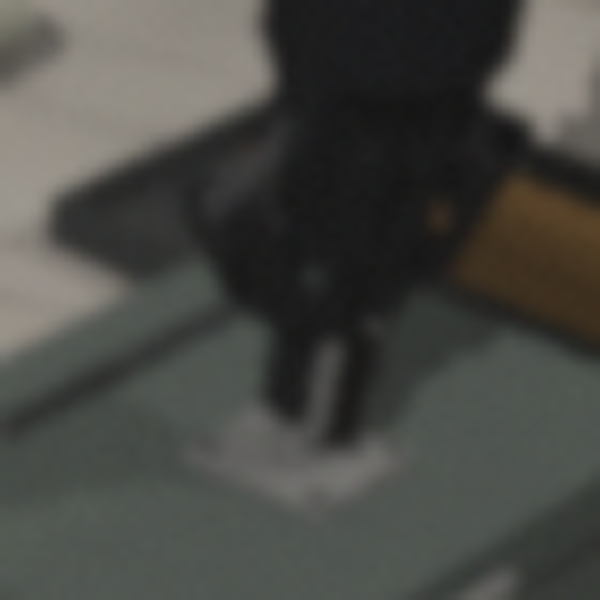

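step_arm([
  [0,0,0,-0.04],
  [0,0,0,-0.07],
  [0,0,0,-0.07],
  [0,0,0,-0.07],
  [0,0,0,-0.07],
])

```text
clock: 14.0
eef_pos: [0.5169, -0.2598, 0.1064]
tcp_rot: [-1.536, 1.568, 1.369]
force: [-5.4, 6.2, 22.0]
grip_width: 0.0089
```

```bash
python3 snap.py f8t top 380 150 520 255; python3 -c "
from snap import *
state()"
```

```text
14.0 [ 0.5169 -0.2598  0.1064] q [-0.13  0.75  0.89  1.86 -0.75  0.9  -0.68] F [-5.35  6.21 21.99] M [1.41 1.2  0.43] jaw -103.56 tilt [-1.    -0.003  0.   ] w 0.0089
14.05 [ 0.5169 -0.2598  0.1064] q [-0.13  0.75  0.89  1.86 -0.75  0.9  -0.68] F [-5.16  6.41 20.86] M [1.47 1.18 0.44] jaw -103.55 tilt [-1.    -0.003  0.   ] w 0.0089
```

View pics/f8t.png

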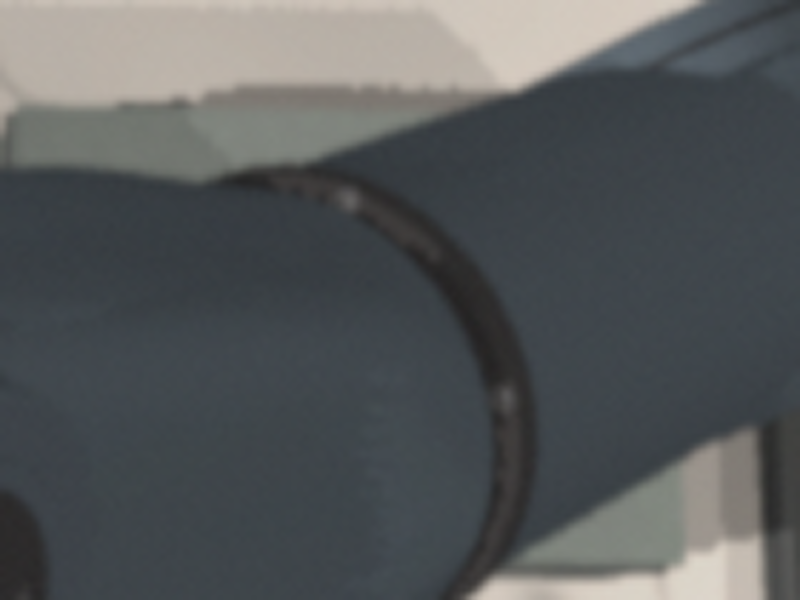

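The torque has climbed to 0.43 N m, well above the spring's 0.11 N m, so the plug is against its stop. The top view is blocked by the arm here. I'll hold for a second to check it stays steady and look over the scene.

step_arm([
  [0,0,0,0],
  [0,0,0,0],
  [0,0,0,0],
  [0,0,0,0],
  [0,0,0,0],
  [0,0,0,0],
  [0,0,0,0],
  [0,0,0,0],
  [0,0,0,0],
  [0,0,0,0],
])

```text
clock: 15.05
eef_pos: [0.5169, -0.2598, 0.1064]
tcp_rot: [-1.538, 1.568, 1.367]
force: [-4.7, 6.0, 21.7]
grip_width: 0.0087
```

```bash
python3 snap.py f9 side 0 0 640 400
```

```text
15.05 [ 0.5169 -0.2598  0.1064] q [-0.13  0.75  0.89  1.86 -0.75  0.9  -0.68] F [-4.74  6.02 21.74] M [1.49 1.18 0.42] jaw -103.56 tilt [-1.    -0.003  0.   ] w 0.0087
```

View pics/f9.png

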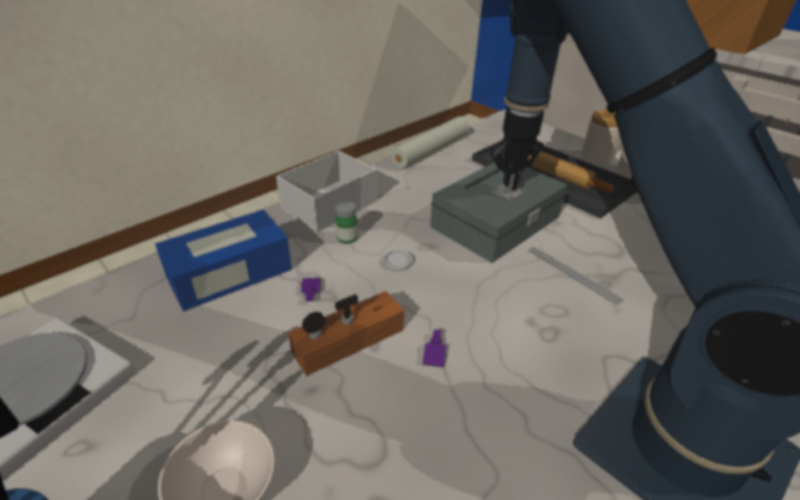

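Steady. The gripper is on the lock at (510,185). The round and tee keys are in the stand at (314,322) and (346,305). The jar at (346,222), its lid at (397,259) and the purple look-alikes are where they were. Handing in.

```bash
python3 -c "
from plant import r
print(r.close_job())"
```

```text
the job is handed in; nothing more can be done
None
```

I took the square-headed key out of the stand, pushed it fully home in the cash box lock with small wiggles, and turned it clockwise to the stop. I handed the job in at about 15 s with the key still gripped and held turned.

- **Fully home:** the tool height stayed at 106.4 mm, the value expected with the shoulder on the plate. Pushing further raised the force from about 10 N to 25 N with only 0.1 mm of travel.
- **Turned to the stop:** the gripper turned about 104°, which includes the key's play and some give in the grip. The resisting torque rose to 0.43 N m, well above the spring's 0.11 N m. It held steady for a further second at a grip opening of about 9 mm.
- **Bystanders:** the last side picture shows the round and tee keys still in the stand. The jar, its lid and the purple look-alikes had not moved.

**Checks that fell short:**
- The two cameras disagreed by several millimetres on where the keyhole was. I aimed with the top view and corrected by feel.
- I expected an upward push from the pins during insertion, but the force only read clearly upward at the end.
- The arm hid the lock from the top camera at the end, so the plug's angle is judged from torque and gripper angle, not seen directly.

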